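# Put the sanding block away through the sprung flap of the grit box

### The arm

A 7-joint arm with a two-finger parallel gripper is mounted at the origin on a cart in front of the work surface, level with it; the furniture and walls round the work are solid. World frame = base frame: x ahead of the robot, y to its left, z up, the work surface at z = 0. Lengths are in m, angles in rad, forces in N, time in s.
With the tool pointing down it reaches from about 0.4 to 0.875 m from the base axis. Payload 19.3 kg.
Tool frame: the origin (TCP) lies between the finger pads; the fingertips stand ahead of it and the grasp point (between the pads) lies 6 mm ahead of it (arm.nose_length is the x of the fingertips in the tool frame, in m); x points along the fingers, z is the direction in which the jaws open and shut, and the axes are right-handed (so a half turn about x gives the same grasp; the last joint's range is limited). The gripper opens to 85 mm and grips with 20 to 120 N. Pads are 22 mm wide; open, the fingers measure 114 mm over their backs; the gripper's body (76 mm by 85 mm) begins 54 mm behind the grasp point. The pads swing forward as they close: fully open they stand 13 mm farther back than shut.
Start: joints at [-1.259, 0.521, -0.036, 1.599, 0.021, 1.021, -0.113], TCP at [0.233, 0.58, 0.256] pointing down, gripper open.
Joint ranges: [-2.91, 2.91], [-0.3, 2.13], [-1.5, 1.42], [0.17, 2.43], [-1.26, 4.41], [0.16, 1.93], [-2.52, 2.52]. Speed limits (rad/s): [1.89, 1.89, 2.39, 2.39, 3.01, 3.01, 3.01].

### API

Orientations are given as [roll, pitch, yaw] about the fixed x, y, z axes, in that order (R = Rz(yaw) Ry(pitch) Rx(roll)).
In Python, from cell import get_obs, grab_frame, arm gives the robot as it stands.
- The arm moves only by the shell command python3 -m pendant 'ROWS' [FORCE]. ROWS is text: rows parted by semicolons, each of 5 numbers parted by spaces: the opening, from -1 (shut) to 1 (fully open), so that 0 is half open, then the shift along the tool's x, y, z in mm, then the turn about the tool's x in degrees. A call has 1 to 10 rows; each row is the pose to reach, as a shift and turn from the pose commanded when the call began, along the tool's axes at that moment; what a row does not reach only later rows make up. A row lasts 1/12 s, in which the tool goes at most 41.7 mm and 7.16 degrees, less where a joint would pass 70% of its speed; a pose out of reach is approached as far as the arm can. A call with a gripper value outside its range is refused whole. The fingers move at their own pace and stop on an object; FORCE is the grip in N (left out, the last holds). Time passes only in rows, so rows that repeat a pose let the fingers close. It gives the time, the measured TCP pose, the force and the opening at its end, in the units of the state.
- get_obs(): the state, without advancing time (a new reading comes with each control period).
- grab_frame(name): name is "scene" or "top" or "wrist"; returns a dict with "image" (384x512x3 uint8, red, green, blue), "K" (3x3 intrinsics, pixels), "R" (3x3) and "t" (3): a world point X has camera coordinates R X + t; the wrist camera has in their place "mount" (4x4, takes a point from camera to tool coordinates, whose origin is the TCP and whose axes are the tool frame's). Camera axes: x right, y down, z forward; pixel columns grow to the right and rows downward; lengths in m; the calibration is good to about 2 mm. A picture is of the moment at which its call begins: read the wrist's pose just before it. There is no depth.
- arm.job_done(): hands the job in, once; it reports no verdict.
The state is a dict: "time": time; "qpos": joint angles; "joint_vel": joint speeds; "effort": joint torques, N m; "tcp_pos": TCP position; "ee_rot": TCP orientation; "contact_force": force on the tool from outside, world axes, zero at the start; "torque": the same for the moment, N m; "grip_width": finger opening in m.
Only numpy, scipy, OpenCV 4.12 (cv2) and the standard library are available. Lean on these libraries where they do the work, as an engineer would, in place of code of your own. Each camera call takes 0.05 s, during which the arm holds its last target. There are 200 camera calls.

### The job

Put the cork sanding block, which stands on its end on the bench, away in the grit box: hold it upright and push it down through the sprung flap in the box's lid, and let go only when it is about half way through, so that it drops inside and the flap springs shut over it. Do not knock over the dropper bottle.

Things in the scene. Friction and masses are not known exactly. Their poses are not given: they have to be found in the camera images.
- sanding_block: Loose brown cork block with a thin dark abrasive sheet on one broad face, 51 x 86 x 29 mm, about 50 g, standing on end: 51 x 29 mm footprint, 86 mm tall. Origin: centre of the abrasive face, 43 mm above the foot. Own y runs along the 86 mm length (vertical), x along the 51 mm width, z from the abrasive face through the 29 mm thickness. Grip it across the 29 mm, on its upper 40 mm.
- mouth (a point): Centre of the rectangular mouth, level with the top of the lid, of the grit box: fixed plywood box 150 x 180 mm, 170 mm tall, metal lid plate 4 mm thick. z points up; the mouth measures 56 mm along this x and 80 mm along this y. Nothing else stands above the lid: keep the fingers above it. The inner floor is 157 mm below; inside there is room for the block to stand or lie clear of the flap.
- flap (a joint): Thin steel flap, 53 x 77 mm, that closes the mouth just under the lid plate. Hinged along the mouth's +x edge; it swings down into the box when pushed from above. Angle in rad: 0 shut, 1.5 hanging fully open. A weak spring (well under 1 N at the free edge) shuts it by itself; a block let go half way slides past it by its own weight.
- dropper: Bystander: small brown glass bottle with a black dropper cap, 33 mm across, 102 mm tall, standing loose and upright on the bench. Origin: centre of its foot; z points up. Leave it standing.
There are look-alikes about, which are no part of the job. Leave any green or turquoise look-alike of the sanding_block alone.

How it is judged:
On the way:
1. the sanding block, still held by the fingers, has pushed the flap open and is well into the mouth (value of joint flap above 0.6 rad and contact force between the fingers and sanding_block above 1 N and z of sanding_block in the frame of mouth below 0.025 m), for 0.2 s.
At the end, for the whole second after the job is handed in: The sanding block lies at rest inside the grit box, in any attitude, its origin at least 95 mm below the lid and within the box's walls; the flap is shut to within 0.15 rad (about 9 degrees); the dropper bottle stands upright (within 0.5 rad) (z of sanding_block in the frame of mouth below -0.095 m and x of sanding_block in the frame of mouth between -0.075 and 0.075 m and y of sanding_block in the frame of mouth between -0.09 and 0.09 m and value of joint flap below 0.15 rad and linear speed of sanding_block below 0.02 m/s and angle between dropper's own z axis and vertical below 0.5 rad); the robot touches nothing.
It fails at once if the dropper bottle is knocked over (angle between dropper's own z axis and vertical above 0.5 rad).
It also fails if it takes over 38 s, if anything falls off the work surface, if the arm or the gripper's body presses on something with over 40 N, if the wrist force passes 120 N, or if a joint passes its speed limit or range.

## Working session

There is one attempt and no reset: what is moved stays moved. The work goes in short steps, Python scripts to look and compute and a shell command to move; the robot and the scene stay as the last step left them, time stands still between calls to the robot, and variables do not carry over. Pictures are saved under pics/ and viewed, about 8 in all and at most 12, crops included, and the job is handed in when it is done.

```bash
mkdir -p pics; ls
python3 - <<'E'
from cell import get_obs, grab_frame, arm
import cv2, numpy as np
o=get_obs()
for k in("time","tcp_pos","ee_rot","grip_width","contact_force"):print(k,o[k])
print(arm.nose_length)
for n in("scene","top"):
    f=grab_frame(n); cv2.imwrite(f"pics/{n}0.png",f["image"][:,:,::-1]); np.savez(f"{n}0.npz",**f)
    print(n,f["K"].tolist(),f["R"].tolist(),f["t"].tolist())
E
```

```text
pics
time 0.0
tcp_pos [0.23277117 0.57971215 0.25574776]
ee_rot [-3.0974157   1.56969181 -1.90840141]
grip_width 0.08564703832974167
contact_force [-0.43381753 -0.7659801  -0.19776037]
0.025
scene [[441.3161162571052, 0.0, 252.36426169085308], [0.0, 441.3161162571052, 194.02445822275553], [0.0, 0.0, 1.0]] [[0.8667902075791001, -0.4982414507894224, -0.02074108869447412], [-0.29296335422634173, -0.4751282554495063, -0.8297141760594182], [0.4035433175328658, 0.7252645018121046, -0.5578030058056412]] [-0.39877288966933055, 0.2771940923522923, 1.1827457074354082]
top [[350.02020206956274, 0.0, 261.6999316354145], [0.0, 350.02020206956274, 192.96438943940308], [0.0, 0.0, 1.0]] [[-0.028998120892819574, -0.999561511347957, 0.0059911615295706894], [-0.9974952001250551, 0.02855027920878941, -0.0647163602543929], [0.06451693353036561, -0.007852807707320778, -0.9978857142473534]] [0.030081044139612885, 0.501041390473284, 0.9811619420846416]
```

View pics/scene0.png

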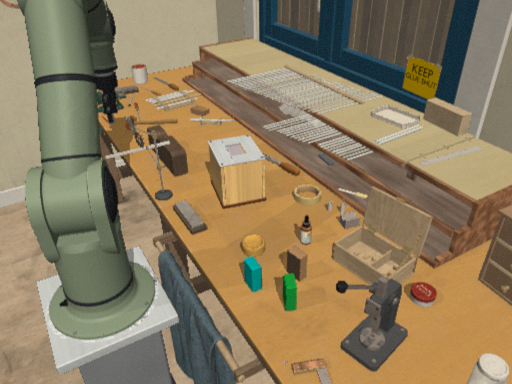

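View pics/top0.png

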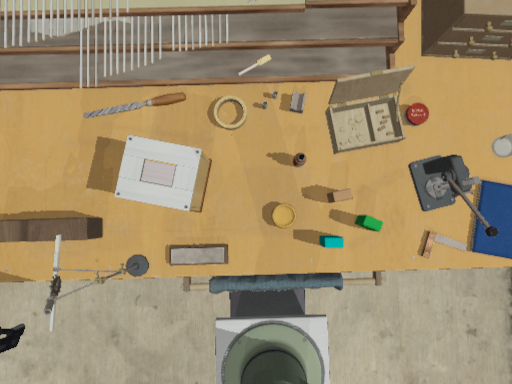

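The top view shows the brown block at (342,195), dropper at (299,159), green/turquoise look-alikes at (369,223)/(332,242), and the box with its mouth at (158,173). I'll zoom in on the block and the mouth.

```bash
cat > h.py <<'E'
import numpy as np
def ray(f,uv,z):
    R,t,K=f["R"],f["t"],f["K"]; c=-R.T@t
    d=R.T@np.linalg.inv(K)@np.array([uv[0],uv[1],1.]); return c+d*(z-c[2])/d[2]
def proj(f,X):
    p=f["K"]@(f["R"]@np.array(X,float)+f["t"]); return p[:2]/p[2]
E
python3 - <<'E'
import cv2,numpy as np
t=cv2.imread("pics/top0.png");s=cv2.imread("pics/scene0.png")
a=lambda im,x,y,w,h,k:cv2.resize(im[y:y+h,x:x+w],None,fx=k,fy=k,interpolation=cv2.INTER_CUBIC)
A=a(t,320,180,40,30,10)      # block top
B=a(t,110,130,100,75,4)     # box top
C=a(s,272,236,50,50*3//4+8,8)[:300]
D=a(s,205,132,80,60,5)
o=np.zeros((600,800,3),np.uint8);o[:300,:400]=A;o[:300,400:]=B;o[300:300+C.shape[0],:400]=C;o[300:,400:]=D
cv2.imwrite("pics/c1.png",o)
E
```

```text
(no output)
```

View pics/c1.png

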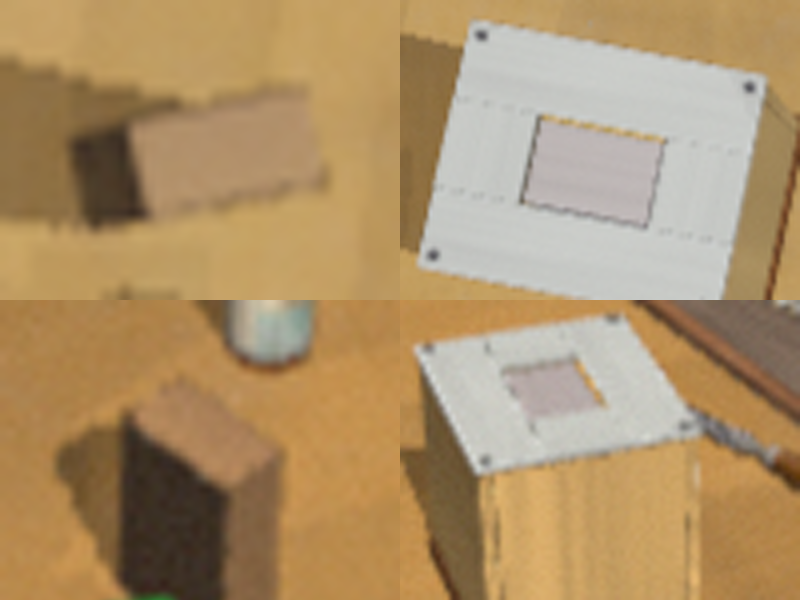

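Block top corners in the top image are about (333,192.5), (350.5,189), (352.5,198.5) and (335,201.5). The mouth corners are (245,159.3), (276.3,164.5), (272.5,187), (240.5,180.8) after adding the crop offset, so I'll compute them properly. The dark broad face looks toward the robot.

Run:
```python
import numpy as np
from h import *
T=dict(np.load("top0.npz"));S=dict(np.load("scene0.npz"))
def c4(f,off,k,pts,z): return np.array([ray(f,np.array(off)+(np.array(p)+.5)/k-.5,z) for p in pts])
def rep(n,P):
    e1=P[1]-P[0]+P[2]-P[3]; e2=P[3]-P[0]+P[2]-P[1]
    print(n,P.mean(0).round(4),"e1 %.1f mm %.1f deg"%(500*np.hypot(*e1[:2]),np.degrees(np.arctan2(e1[1],e1[0]))),"e2 %.1f mm %.1f deg"%(500*np.hypot(*e2[:2]),np.degrees(np.arctan2(e2[1],e2[0]))))
b=c4(T,(320,180),10,[(130,125),(305,90),(325,185),(150,215)],.086);rep("block top",b)
b2=c4(S,(272,236),8,[(122,112),(182,78),(283,155),(225,190)],.086)if 0 else c4(S,(272,236),8,[(122,412-300),(182,378-300),(283,455-300),(225,490-300)],.086);rep("block scene",b2)
m=c4(T,(110,130),4,[(140,117),(265,138),(250,228),(122,203)],.17);rep("mouth top",m)
m2=c4(S,(205,132),5,[(102,70),(176,58),(207,105),(123,117)],.17);rep("mouth scene",m2)
for p in[(479,35),(749,87),(432,255)]:print("screw",c4(T,(110,130),4,[(p[0]-400,p[1])],.17).round(4))
print("dropper",ray(T,(299.5,158),.1),ray(S,(306,243),0))
from cell import get_obs
from scipy.spatial.transform import Rotation as Ro
print(Ro.from_euler("xyz",get_obs()["ee_rot"]).as_matrix().round(3))
```

```text
block top [ 0.4859 -0.1973  0.086 ] e1 47.4 mm -81.1 deg e2 25.1 mm -170.3 deg
block scene [ 0.4872 -0.1969  0.086 ] e1 27.2 mm 8.6 deg e2 50.4 mm -82.0 deg
mouth top [0.5484 0.2652 0.17  ] e1 77.7 mm -102.0 deg e2 54.2 mm 168.9 deg
mouth scene [0.551  0.2702 0.17  ] e1 55.5 mm -14.0 deg e2 71.4 mm -103.6 deg
screw [[0.6337 0.3341 0.17  ]]
screw [[0.5973 0.171  0.17  ]]
screw [[0.5007 0.3629 0.17  ]]
dropper [ 0.58547336 -0.08566994  0.1       ] [ 5.93204159e-01 -9.79371017e-02  1.11022302e-16]
[[-0.    -0.928  0.373]
 [-0.001  0.373  0.928]
 [-1.    -0.    -0.001]]
```

```bash
cat > d.py <<'E'
import sys,numpy as np
from cell import get_obs
from scipy.spatial.transform import Rotation as Ro
o=get_obs();M=Ro.from_euler("xyz",o["ee_rot"]).as_matrix()
yaw=np.degrees(np.arctan2(M[1,2],M[0,2]))
print("t",o["time"],"tcp",np.round(o["tcp_pos"],4),"zdir",yaw.round(1),"down",M[:,0].round(3),"F",np.round(o["contact_force"],1),"w",round(o["grip_width"],4))
a=list(map(float,sys.argv[1:]))
if a: print("shift mm",(1000*M.T@(np.array(a[:3])-o["tcp_pos"])).round(1),"turn",round(yaw-a[3],1))
E
python3 -m pendant '0.5 0 -36 -16 6; 0.5 0 -72 -32 12; 0.5 0 -108 -48 18; 0.5 0 -144 -64 24; 0.5 0 -180 -80 30; 0.5 0 -216 -96 36; 0.5 0 -252 -112 42; 0.5 0 -288 -128 48; 0.5 0 -324 -144 54; 0.5 0 -352 -160 59.5'
python3 d.py 0.4865 -0.197 0.20 8.6
```

```text
time: 0.93
tcp_pos: [0.5018, 0.2979, 0.2563]
ee_rot: [-0.932, 1.57, -0.788]
contact_force: [0.7, 0.9, -0.1]
grip_width: 0.064
t 0.9333 tcp [0.5018 0.2979 0.2563] zdir 8.2 down [ 0. -0. -1.] F [ 0.7  0.9 -0.1] w 0.064
shift mm [  56.5 -487.6  -86.1] turn -0.4
```

```bash
python3 -m pendant '0.5 0 -40 -7 0; 0.5 0 -80 -14 0; 0.5 0 -120 -21 0; 0.5 0 -160 -28 0; 0.5 0 -200 -35 0; 0.5 0 -240 -42 0; 0.5 10 -280 -49 0; 0.5 20 -320 -56 0; 0.5 30 -360 -63 0; 0.5 40 -400 -70 0' >/dev/null
python3 -m pendant '0.5 6 -40 -7 0; 0.5 16 -80 -14 0; 0.5 16 -88 -16 0; 0.5 16 -88 -16 0; 0.5 16 -88 -16 0' >/dev/null
python3 - <<'E'
import cv2,numpy as np
from cell import get_obs,grab_frame
o=get_obs();f=grab_frame("wrist");np.savez("w1.npz",image=f["image"],K=f["K"],mount=f["mount"],p=o["tcp_pos"],r=o["ee_rot"])
cv2.imwrite("pics/w1.png",f["image"][:,:,::-1])
from scipy.spatial.transform import Rotation as Ro
M=Ro.from_euler("xyz",o["ee_rot"]).as_matrix();m=f["mount"]
Rc=M@m[:3,:3];c=o["tcp_pos"]+M@m[:3,3]
g=dict(K=f["K"],R=Rc.T,t=-Rc.T@c)
from h import proj
a=np.radians(8.6);z=np.array([np.cos(a),np.sin(a)]);y=np.array([-z[1],z[0]])
print([proj(g,[*(np.array([.4865,-.197])+s*z*.0145+q*y*.0255),.086]).round().tolist() for s,q in((1,1),(1,-1),(-1,-1),(-1,1))])
E
python3 d.py 0.4865 -0.197 0.074 8.6
```

```text
[[271.0, 164.0], [270.0, 226.0], [234.0, 226.0], [232.0, 164.0]]
t 2.2333 tcp [ 0.4881 -0.1936  0.2003] zdir 8.6 down [-0.     0.001 -1.   ] F [0.  0.5 1. ] w 0.0641
shift mm [126.3  -3.1  -2.1] turn 0.0
```

View pics/w1.png

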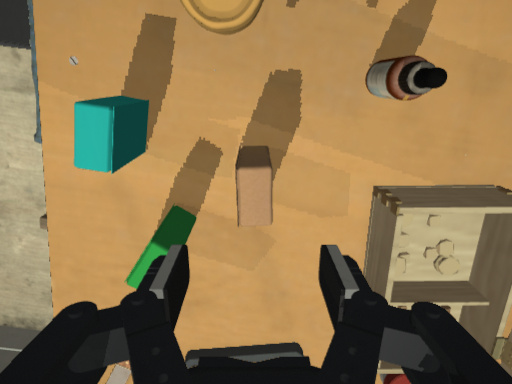

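The block's top spans (237–272, 167–227), within 2 mm of the prediction. The green look-alike's corner at (195,210) is close to the left finger, so I'll narrow the opening before descending.

```bash
python3 -m pendant '0.05 0 -4 0 0; 0.05 0 -4 0 0; 0.05 20 -4 0 0; 0.05 45 -4 0 0; 0.05 70 -4 0 0; 0.05 90 -4 0 0; 0.05 108 -4 0 0; 0.05 120 -4 0 0; 0.05 126 -4 0 0; 0.05 126 -4 0 0'
python3 -m pendant '-0.6 0 0 0 0; -0.6 0 0 0 0; -0.6 0 0 0 0; -0.6 0 0 0 0; -0.6 0 0 0 0; -0.6 0 0 0 0' 30
python3 - <<'E'
import cv2
from cell import grab_frame
a=grab_frame("wrist")["image"][:,:,::-1];cv2.imwrite("pics/w2.png",a)
E
```

```text
time: 3.07
tcp_pos: [0.4885, -0.198, 0.0738]
ee_rot: [2.707, 1.57, 2.858]
contact_force: [-0.1, 0.1, 0.4]
grip_width: 0.0447
time: 3.57
tcp_pos: [0.4892, -0.1985, 0.0753]
ee_rot: [-0.327, 1.569, -0.176]
contact_force: [-1.4, 0.8, 9.2]
grip_width: 0.0281
```

View pics/w2.png

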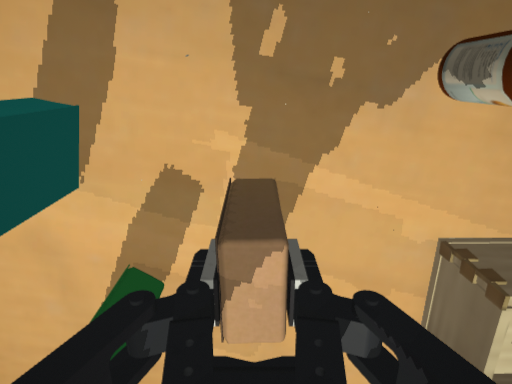

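Held: the block is between the pads, 28 mm apart, and the dropper is still upright. Lifting now.

```bash
python3 -m pendant '-0.6 -10 0 0 0; -0.6 -30 0 0 0; -0.6 -60 0 0 0; -0.6 -95 0 0 0; -0.6 -130 0 0 0; -0.6 -165 0 0 0; -0.6 -195 0 0 0; -0.6 -215 0 0 0; -0.6 -215 0 0 0'
python3 d.py 0.549 0.267 0.29 -12
```

```text
time: 4.37
tcp_pos: [0.4897, -0.199, 0.2942]
ee_rot: [-0.319, 1.564, -0.169]
contact_force: [0.4, -1.0, 0.5]
grip_width: 0.0284
t 4.3667 tcp [ 0.4897 -0.199   0.2942] zdir 8.6 down [ 0.006 -0.001 -1.   ] F [ 0.4 -1.   0.5] w 0.0284
shift mm [  4.1 451.9 128.3] turn 20.6
```

```bash
python3 -m pendant '-0.6 0 20 6 1; -0.6 0 52 15 3; -0.6 0 90 26 5; -0.6 0 128 37 7; -0.6 0 166 48 9; -0.6 0 204 59 11; -0.6 0 242 70 13; -0.6 0 280 81 15; -0.6 0 318 92 17; -0.6 0 356 103 19' >/dev/null
python3 d.py 0.549 0.267 0.29 -12
```

```text
t 5.2 tcp [0.5367 0.1709 0.2897] zdir -10.5 down [-0.  0. -1.] F [ 0.9 -0.1  0.4] w 0.0283
shift mm [-0.3 96.8 -5.4] turn 1.5
```

```bash
python3 -m pendant '-0.6 0 30 -2 1; -0.6 0 60 -4 1.5; -0.6 0 85 -5 1.5; -0.6 0 95 -5 1.5; -0.6 0 97 -5 1.5; -0.6 0 97 -5 1.5; -0.6 0 97 -5 1.5' >/dev/null
python3 d.py 0.549 0.267 0.232 -12
python3 - <<'E'
import cv2,numpy as np
from cell import get_obs,grab_frame
o=get_obs();f=grab_frame("wrist");np.savez("w3.npz",image=f["image"],K=f["K"],mount=f["mount"],p=o["tcp_pos"],r=o["ee_rot"])
cv2.imwrite("pics/w3.png",f["image"][:,:,::-1])
from scipy.spatial.transform import Rotation as Ro
M=Ro.from_euler("xyz",o["ee_rot"]).as_matrix();m=f["mount"]
Rc=M@m[:3,:3];c=o["tcp_pos"]+M@m[:3,3]
g=dict(K=f["K"],R=Rc.T,t=-Rc.T@c)
from h import proj
a=np.radians(-12);z=np.array([np.cos(a),np.sin(a)]);y=np.array([-z[1],z[0]])
for c in((.549,.267),):print([proj(g,[*(np.array(c)+s*z*.028+q*y*.04),.17]).round().tolist() for s,q in((1,1),(1,-1),(-1,-1),(-1,1))])
E
```

```text
t 5.7833 tcp [0.5498 0.2637 0.2896] zdir -12.0 down [ 0.    -0.001 -1.   ] F [-0.1 -0.3 -0.7] w 0.0285
shift mm [57.6  3.1 -1.4] turn 0.0
[[289.0, 136.0], [286.0, 233.0], [218.0, 233.0], [214.0, 136.0]]
```

View pics/w3.png

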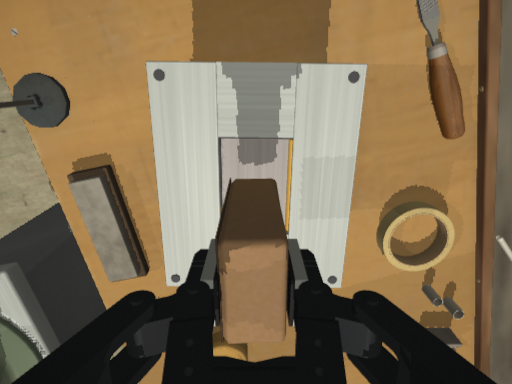

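The mouth's far edge sits at (220–293, 138), about 3.5 mm to tool +z of my estimate. I'll correct for that and push down.

```bash
python3 -m pendant '-0.6 0 2 2 0; -0.6 15 2 2 0; -0.6 30 2 2 0; -0.6 40 2 2 0; -0.6 50 2 2 0; -0.6 58 2 2 0; -0.6 66 2 2 0; -0.6 74 2 2 0; -0.6 82 2 2 0; -0.6 88 2 2 0'
python3 -m pendant '-0.6 0 0 0 0; -0.6 0 0 0 0; -0.6 0 0 0 0; -0.6 0 0 0 0'
python3 d.py
python3 - <<'E'
import cv2,numpy as np
from cell import grab_frame
a=grab_frame("wrist")["image"][:,:,::-1];s=grab_frame("scene")["image"][100:220,185:305,::-1]
s=cv2.resize(s,(384,384),interpolation=cv2.INTER_CUBIC)
a=cv2.resize(a,(400,300));o=np.zeros((384,784,3),np.uint8);o[:300,:400]=a;o[:,400:]=s
cv2.imwrite("pics/w4.png",o)
E
```

```text
time: 6.67
tcp_pos: [0.5519, 0.2669, 0.2006]
ee_rot: [-2.518, 1.57, -2.726]
contact_force: [-0.4, 0.2, -0.8]
grip_width: 0.0285
time: 7.0
tcp_pos: [0.5522, 0.2669, 0.2019]
ee_rot: [0.761, 1.57, 0.554]
contact_force: [0.1, 0.7, -1.1]
grip_width: 0.0284
t 7.0 tcp [0.5522 0.2669 0.2019] zdir -11.9 down [ 0.  0. -1.] F [ 0.1  0.7 -1.1] w 0.0284
```

View pics/w4.png

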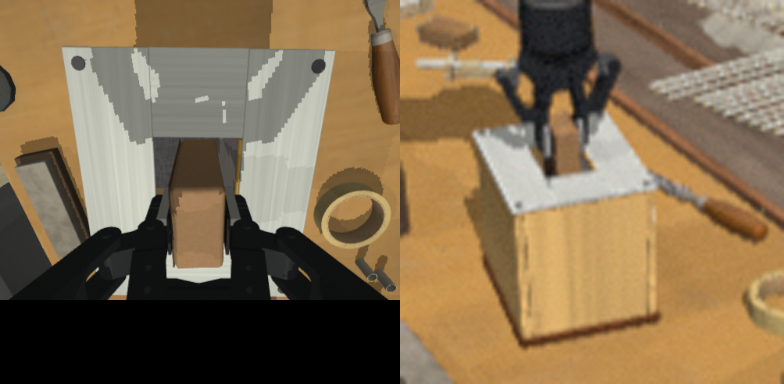

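The block is in the mouth with clearance all round, the flap is pushed open and the fingers are above the lid. Releasing now.

```bash
python3 -m pendant '0.5 0 0 0 0; 0.5 0 0 0 0; 0.5 0 0 0 0; 0.5 0 0 0 0; 0.5 0 0 0 0; 0.5 0 0 0 0'
python3 - <<'E'
import cv2,numpy as np
from cell import grab_frame
a=grab_frame("wrist")["image"][:,:,::-1];s=grab_frame("scene")["image"][100:220,185:305,::-1]
s=cv2.resize(s,(384,384),interpolation=cv2.INTER_CUBIC)
a=cv2.resize(a,(400,300));o=np.zeros((384,784,3),np.uint8);o[:300,:400]=a;o[:,400:]=s
cv2.imwrite("pics/w5.png",o)
E
```

```text
time: 7.6
tcp_pos: [0.5521, 0.2669, 0.2015]
ee_rot: [0.155, 1.571, -0.053]
contact_force: [1.0, -0.3, 0.5]
grip_width: 0.064
```

View pics/w5.png

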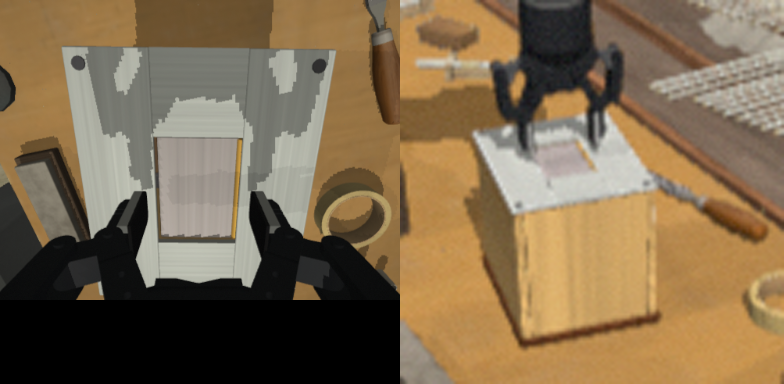

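The block has dropped in and the flap is shut. I'll retreat, let things settle, then take a last look.

```bash
python3 -m pendant '0.5 -15 0 0 0; 0.5 -40 0 0 0; 0.5 -70 0 0 0; 0.5 -100 0 0 0; 0.5 -120 0 0 0; 0.5 -120 0 0 0; 0.5 -120 0 0 0; 0.5 -120 0 0 0; 0.5 -120 0 0 0; 0.5 -120 0 0 0'
python3 - <<'E'
import cv2
from cell import grab_frame
cv2.imwrite("pics/s6.png",cv2.resize(grab_frame("scene")["image"][90:320,190:400,::-1],None,fx=2.5,fy=2.5))
E
```

```text
time: 8.53
tcp_pos: [0.5518, 0.2668, 0.3205]
ee_rot: [-2.332, 1.569, -2.54]
contact_force: [-0.9, -0.8, -0.8]
grip_width: 0.0644
```

View pics/s6.png

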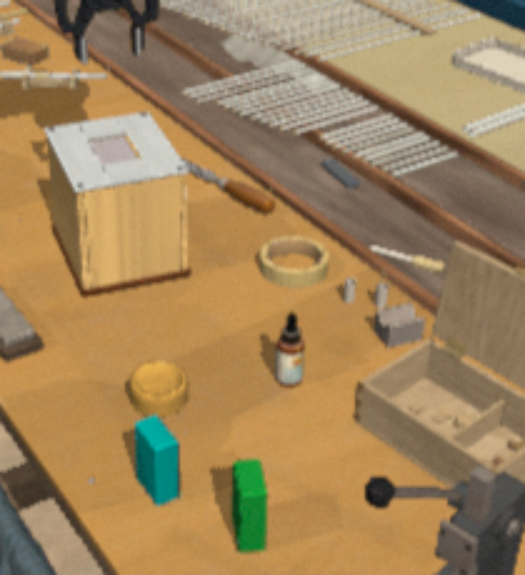

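The flap is shut at crop pixel (115,147) and the dropper stands upright at (290,350). The look-alikes haven't moved and the gripper is clear.

```bash
python3 -c "from cell import arm; print(arm.job_done())"
```

```text
the job is handed in; nothing more can be done
None
```

I put the sanding block away in the grit box and handed the job in at about 8.6 s of robot time; the hand-in gives no verdict.

- **How it went:** I gripped the block across its 29 mm at 30 N and lifted it clear. A wrist picture moved my estimate of the mouth by about 3.5 mm. I then pushed the block about half way through the flap, held it there for a third of a second, and let go.
- **Last checks:** The pictures show the mouth clear of the block and the flap looking shut. The dropper bottle is upright, and the green and turquoise look-alikes have not moved. The gripper is about 125 mm above the lid, with the force reading at noise level.
- **Not checked directly:** The flap angle and where the block lies inside the box can't be read from the cameras. I judged both from the flap having closed over it.
- **Disagreement:** The two fixed cameras put the mouth about 5 mm apart. I went by the wrist picture. The only force reading of note was about 9 N as the jaws closed on the block.

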